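# Strike the microscope's arc lamp at its power supply

### The job

Light the microscope's arc lamp from its power supply, the box with the sloping panel: with a fingertip push the big power toggle at the left of the panel over to on (up the slope) so that it snaps across, then press the round ignition button beside it all the way in, keep it in for about a second and let it go. The small shutter toggle on the right stays off, and nothing is picked up or shoved about: the box and the things around it stay where they stand.

Things in the scene. Friction and masses are not known exactly. Their poses are not given: they have to be found in the camera images.
- lamp_supply: white case, grey side cheeks, 170 deep (x) x 230 wide (y), 2.6 kg, loose on rubber feet; origin at the centre of its underside. x from the low front edge (faces the robot, turned up to 0.4 rad) to the back, y to its left, z up. Dark panel slopes up towards +x at 0.17 rad: 55 mm high in front, 70 mid, 85 at the back, cheeks 2 mm more. Unused back row: hour counter, lens, knob 16 mm proud
- power_pivot (a point): pivot of the big power toggle, in the front row of controls, 30 mm in front of and 70 mm left of the panel's middle; the point lies 6 mm above the panel (square to it), inside a steel bushing 12 mm across whose top is 9 mm above the panel
- power_tip (a point): end of the power toggle's round steel bat handle: 34 mm from the pivot, widening from 5 mm to 9.6 mm across near the rounded end; moves with the handle. Off, it leans to the low front edge, 0.29 rad from square to the panel (0.46 from vertical); on, it leans up the slope (0.12 rad past vertical)
- power (a joint): angle of the power toggle in rad: 0 = off (leaning to the front edge), 0.58 = on (leaning up the slope). A spring holds it at either stop and the middle, 0.29, is unstable: it takes about 4 N at the tip to start it, less towards the middle, and past the middle it snaps to the other stop by itself
- ignite_top (a point): centre of the flat top of the grey round ignition button, 24 mm across, in the front row in the middle of the panel's width; stands 14 mm above the panel when out, 8 mm when in; moves with the button. It travels square to the panel (a straight-down push works too)
- ignite (a joint): travel of the ignition button in m: 0 = out, 0.006 = fully in; a spring of 0.7 N/mm with 1 N preload, 5 N when fully in, returns it
- shutter_tip (a point): end of the small shutter toggle, in the front row 66 mm right of the panel's middle; handle 22 mm from its pivot, 6 mm across at the end, same shape as the power toggle
- shutter (a joint): angle of the small shutter toggle in rad: 0 = off (leaning to the front edge), 0.58 = on
- stage_control: white two-knob stage controller, base 110 x 120 mm and 36 mm high, two upright round knobs up to 115 mm high, loose, at the right of the supply; origin at the centre of its underside
- oil_bottle: small brown bottle of immersion oil, 32 mm across, 72 mm high, standing loose; origin at the centre of its underside
- objective: steel microscope objective standing on its thread, 34 mm across, 62 mm high, loose; origin at the centre of its underside
- well_plate: six-well culture plate, 128 mm (its x) x 86 mm, 20 mm high, loose, behind the supply; origin at the centre of its underside
Not all that is in view belongs to the job. What is shaped like the objective but blue is not meant.

How it is judged:
On the way, in this order (a step that is already met when the one before it is completed fails the run):
1. the power toggle is snapped over to on (value of joint power above 0.52 rad), for 0.2 s.
2. the ignition button is held fully in for 0.8 s (value of joint ignite above 0.0045 m and value of joint power above 0.52 rad), for 0.8 s.
At the end, for the whole second after the job is handed in: The power toggle rests at on (over 0.52 of 0.58 rad), the ignition button is out again (under 1 mm), the shutter toggle is still off (under 0.06 rad), the supply stands flat within 25 mm of where it was, and the four things around it stand upright within 20 mm of where they were (value of joint power above 0.52 rad and value of joint ignite below 0.001 m and value of joint shutter below 0.06 rad and distance of lamp_supply from where it was at the start of the episode below 0.025 m and angle between lamp_supply's own z axis and vertical below 0.05 rad and linear speed of lamp_supply below 0.02 m/s and distance of each of stage_control, oil_bottle, objective, well_plate from where it was at the start of the episode below 0.02 m and angle between each of oil_bottle, objective's own z axis and vertical below 0.1 rad); the robot touches nothing.
It fails at once if the ignition button is pressed while the power is off (value of joint ignite above 0.003 m and value of joint power below 0.29 rad).
It fails at once if the shutter toggle is switched (value of joint shutter above 0.29 rad).
It fails at once if the lamp supply is lifted, tipped or shoved (height (world z) of lamp_supply above 0.01 m or angle between lamp_supply's own z axis and vertical above 0.12 rad or distance of lamp_supply from where it was at the start of the episode above 0.03 m).
It fails at once if something standing around is lifted or knocked over (height (world z) of any of stage_control, oil_bottle, objective, well_plate above 0.01 m or angle between any of oil_bottle, objective's own z axis and vertical above 0.6 rad).
It also fails if it takes over 38 s, if anything falls off the work surface, if the arm or the gripper's body presses on something with over 40 N, if the wrist force passes 120 N, or if a joint passes its speed limit or range.

### The arm

A 6-joint arm with a two-finger parallel gripper is mounted at the origin on the work surface. World frame = base frame: x ahead of the robot, y to its left, z up, the work surface at z = 0. Lengths are in m, angles in rad, forces in N, time in s.
With the tool pointing down it reaches from about 0.225 to 0.875 m from the base axis. Payload 3.4 kg.
Tool frame: the origin (TCP) lies at the very end of the fingers, on their centre line; the grasp point (between the pads) lies 19 mm behind it; z points along the fingers, y is the line along which they close (so a half turn about z gives the same grasp; the last joint's range is limited). The gripper opens to 85 mm and grips with 20 to 120 N. Pads are 22 mm wide; open, the fingers measure 114 mm over their backs; the gripper's body (76 mm by 85 mm) begins 54 mm behind the grasp point. The pads swing forward as they close: fully open they stand 13 mm farther back than shut.
Start: joints at [-1.28, 0.276, 1.505, -0, 1.361, -0.121], TCP at [0.23, -0.527, 0.231] pointing down, gripper open.
Joint ranges: [-2.89, 2.89], [-0.75, 2.08], [0.22, 2.7], [-1.18, 4.32], [0.11, 2.71], [-2.7, 2.7]. Speed limits (rad/s): [2.57, 2.57, 3.14, 3.14, 3.14, 3.14].

### API

Orientations are given as a unit quaternion [w, x, y, z].
In Python, from rig import get_state, optics, sign_off gives the robot as it stands.
- The arm moves only by the tool send_rows, never from a script. Its argument "increments" is a list of rows, each an object with "gripper": the gripper's target within -1 to 1 (shut at 1, half-way at 0, fully open at -1); "linear": the shift along the world's x, y, z in m, a list of three; "delta_rot": the turn, a rotation vector about the world's x, y, z in rad, a list of three. In form: [{"gripper": gripper, "linear": [dx, dy, dz], "delta_rot": [rx, ry, rz]}, ...]. A call has 1 to 8 rows; each row is the pose to reach, as a shift and turn from the pose commanded when the call began; what a row does not reach only later rows make up. A row lasts 1/10 s, in which the tool goes at most 50 mm and 8.59 degrees, less where a joint would pass 70% of its speed; a pose out of reach is approached as far as the arm can. A call with a gripper value outside its range is refused whole. The fingers move at their own pace and stop on an object; "newtons" is the grip in N (left out, the last holds). Time passes only in rows, so rows that repeat a pose let the fingers close. It gives the time, the measured TCP pose, the force, the opening and the grip force at its end, in the units of the state.
- get_state(): the state, without advancing time (a new reading comes with each control period).
- optics.get_image(name): name is "side" or "top"; returns a dict with "pixels" (400x640x3 uint8, blue, green, red), "K" (3x3 intrinsics, pixels), "rvec" (rotation vector, rad) and "tvec" (3), from world to camera coordinates, as OpenCV has them. Camera axes: x right, y down, z forward; pixel columns grow to the right and rows downward; lengths in m; the calibration is good to about 2 mm. A picture is of the moment at which its call begins. There is no depth.
- sign_off(): hands the job in; it is judged then, once.
The state is a dict: "clock": time; "qpos": joint angles; "qd": joint speeds; "effort": joint torques, N m; "position": TCP position; "ee_rot": TCP orientation; "contact_force": force on the tool from outside, world axes, zero at the start; "moment": the same for the moment, N m; "width": finger opening in m; "gripper_force": force on a finger pad.
Only numpy, scipy, OpenCV 4.12 (cv2) and the standard library are available. Lean on these libraries where they do the work, as an engineer would, in place of code of your own. Each camera call takes 0.05 s, during which the arm holds its last target. There are 200 camera calls.

## Working session

There is one attempt and no reset: what is moved stays moved. The work goes in short steps, Python scripts to look and compute and a tool call to move; the robot and the scene stay as the last step left them, time stands still between calls to the robot, and variables do not carry over. Pictures are saved under pics/ and viewed, at most 10 in all, crops included, and the job is handed in when it is done.

Besides the shell and the picture viewer there is one more tool, called after "Call:" by a JSON object that holds its "op" and its "data", one argument or row to a line. send_rows: Moves the arm, as the interface text tells. Its arguments: {"type":"object","properties":{"increments":{"type":"array"},"newtons":{"type":"number"}},"required":["increments"]}

```bash
ls; mkdir -p pics; cat > h.py <<'E'
import numpy as np, cv2
from rig import get_state, optics, sign_off
def grab(n,f):
    d=optics.get_image(n); cv2.imwrite(f,d["pixels"]); np.savez(f[:-4]+'.npz',**{k:np.array(v) for k,v in d.items()}); return d
def load(f): return dict(np.load(f))
def ray(d,u,v):
    R=cv2.Rodrigues(np.array(d["rvec"],float))[0]; t=np.array(d["tvec"],float).ravel()
    p=np.linalg.inv(d["K"])@[u,v,1]; return -R.T@t, R.T@p
def onz(d,u,v,z):
    c,r=ray(d,u,v); return c+r*(z-c[2])/r[2]
def two(d1,p1,d2,p2):
    c1,r1=ray(d1,*p1); c2,r2=ray(d2,*p2)
    s=np.linalg.lstsq(np.c_[r1,-r2],c2-c1,rcond=None)[0]
    a=c1+s[0]*r1;b=c2+s[1]*r2; return (a+b)/2,np.linalg.norm(a-b)
def proj(d,P): return cv2.projectPoints(np.atleast_2d(np.array(P,float)),np.array(d["rvec"],float),np.array(d["tvec"],float),np.array(d["K"],float),None)[0][:,0]
E
python3 - <<'E'
from h import *
for n in("top","side"):
    d=grab(n,f"pics/{n}0.png"); print(n,ray(d,320,200))
print(get_state())
E
```

```text
pics
top (array([0.43055182, 0.02559881, 1.26811543]), array([ 0.15087305,  0.02514932, -0.98829645]))
side (array([0.35309878, 0.76836687, 0.79929358]), array([ 0.24199428, -0.69617871, -0.67589049]))
{'clock': 0.1, 'qpos': array([-1.28000479e+00,  2.76566349e-01,  1.50601317e+00,  6.68267481e-06,
        1.36070120e+00, -1.20993840e-01]), 'qd': array([-0.00182445, -0.00048601, -0.00110035, -0.00016371,  0.00081693,
        0.00019313]), 'effort': array([ 2.01228147e-03, -4.17696404e+01, -2.46405923e+01, -1.89210305e-04,
        5.94145444e-03,  3.22518737e-06]), 'position': array([ 0.23000611, -0.52648009,  0.23050384]), 'ee_rot': array([-8.41271927e-04,  9.78878667e-01,  2.04440317e-01, -6.83160284e-05]), 'contact_force': array([ 0.44418539,  0.07287532, -0.01281389]), 'moment': array([-0.00544883,  0.08537285,  0.03034373]), 'gripper_force': 0.0, 'width': 0.08530147465737103}
```

View pics/top0.png

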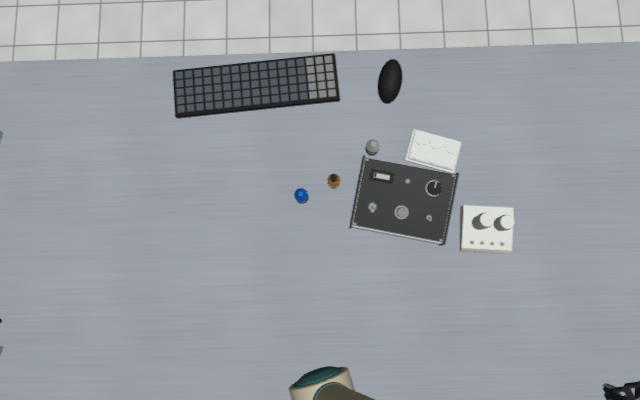

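View pics/side0.png

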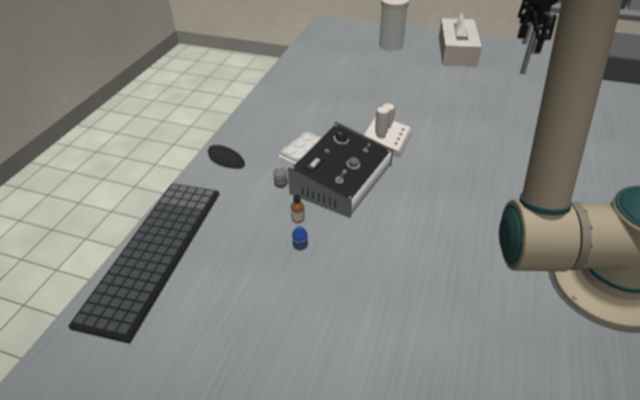

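The top view shows the supply with its panel corners near (365,158), (457,174), (443,244) and (351,228). The power toggle is at (373,207), the button at (401,212) and the shutter at (430,218). In the side view the button is at (353,162) and the power toggle at (340,180).

```bash
python3 - <<'E'
from h import *
t=load("pics/top0.npz"); s=load("pics/side0.npz")
a=cv2.resize(t["pixels"][145:255,340:470],None,fx=5,fy=5,interpolation=cv2.INTER_CUBIC)[:, :]
b=cv2.resize(s["pixels"][115:220,280:400],None,fx=5,fy=5,interpolation=cv2.INTER_CUBIC)
cv2.imwrite("pics/ct.png",a); cv2.imwrite("pics/cs.png",b)
hsv=cv2.cvtColor(t["pixels"],cv2.COLOR_BGR2HSV)
m=((t["pixels"].max(2)<95)).astype(np.uint8); m[:140]=0;m[260:]=0;m[:,:345]=0;m[:,459:]=0
m=cv2.morphologyEx(m,cv2.MORPH_CLOSE,np.ones((9,9)))
c=max(cv2.findContours(m,0,2)[0],key=cv2.contourArea)
r=cv2.minAreaRect(c); B=cv2.boxPoints(r); print(r,B)
B=B[np.argsort(B[:,1])]
P=[onz(t,*p,z) for p,z in zip(B,(.086,.086,.056,.056))]; print(np.round(P,4))
C=np.mean(P,0); print("mid",C)
# button top
print("btn",onz(t,401.5,212,.079), two(t,(401.5,212),s,(353,162)))
print("pow",two(t,(373,207.5),s,(339.5,180)))
E
```

```text
((404.0957946777344, 195.92176818847656), (97.06951904296875, 81.5827407836914), 10.954063415527344) [[348.6941  226.74724]
 [364.1966  146.65096]
 [459.4975  165.0963 ]
 [443.995   245.19258]]
[[ 0.7372 -0.0525  0.086 ]
 [ 0.6862 -0.2754  0.086 ]
 [ 0.5493 -0.0108  0.056 ]
 [ 0.5004 -0.2342  0.056 ]]
mid [ 0.61827347 -0.14323026  0.071     ]
btn [ 0.57886015 -0.13486921  0.079     ] (array([ 0.58031072, -0.1358796 ,  0.07099617]), np.float64(0.0009106503500475704))
pow (array([ 0.59406871, -0.06965515,  0.06343789]), np.float64(0.0016766359432314568))
```

View pics/ct.png

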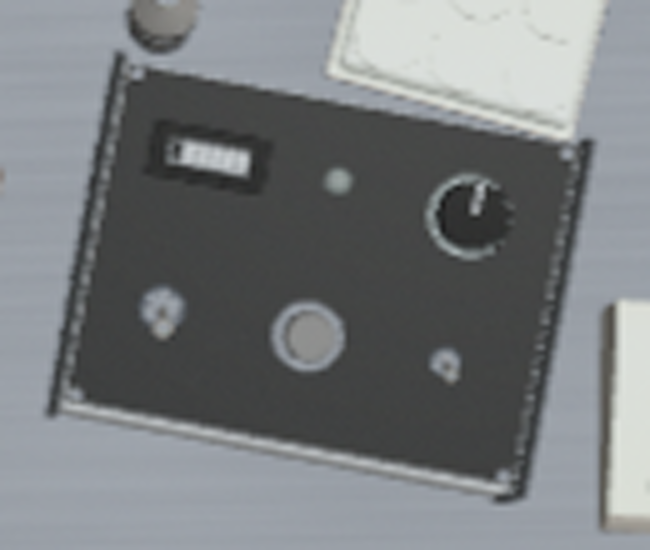

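View pics/cs.png

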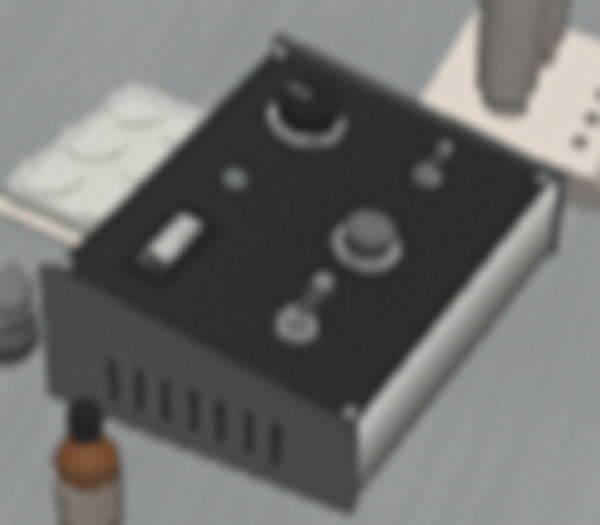

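The top crop (5x, offset 340,145) shows the cheek corners at (120,55), (590,142), (520,498) and (52,412), the button top at (314,334), the power bushing at (162,305) and the power tip at (163,328). In the side crop (offset 280,115) the power tip is at (323,283) and the button top at (370,229).

```bash
cat > m.py <<'E'
from h import *
t=load("pics/top0.npz"); s=load("pics/side0.npz")
T=lambda U,V:(340+(U+.5)/5-.5,145+(V+.5)/5-.5)
S=lambda U,V:(280+(U+.5)/5-.5,115+(V+.5)/5-.5)
P=np.array([onz(t,*T(*p),z) for p,z in (((120,55),.087),((590,142),.087),((520,498),.057),((52,412),.057))])
print(np.round(P,4)); print("sides",np.linalg.norm(P-np.roll(P,-1,0),axis=1)[[0,1,2,3]])
yl=(P[0]+P[3]-P[1]-P[2]); xl=P[0]+P[1]-P[2]-P[3]
print("yaw",np.arctan2(-yl[0],yl[1]),np.arctan2(xl[1],xl[0]))
C=P.mean(0); yaw=np.arctan2(-yl[0]+xl[1],yl[1]+xl[0])
print("C",C,yaw)
R=cv2.Rodrigues(np.array([0,0,yaw]))[0]@cv2.Rodrigues(np.array([0,-.17,0]))[0]
M=np.array([C[0],C[1],.070]); up=R[:,2]
btn=M+R@[-.03,0,.014]; pv=M+R@[-.03,.07,.006]
tip=lambda th:pv+R@(.034*np.array([np.sin(th),0,np.cos(th)]))
sp=M+R@[-.03,-.066,.005]
print("btn",btn,"pv",pv,"tipoff",tip(-.29),"tipon",tip(.29))
m=lambda a,b:two(t,T(*a),s,S(*b))
print("meas btn",m((314,334),(370,229)),"tip",m((163,328),(323,283)),"bush",m((162,305),(296,322)), "shut",m((453,376),(445,148)))
print("R x",R[:,0],"y",R[:,1],"z",up)
E
python3 m.py
```

```text
[[ 0.7151 -0.0503  0.087 ]
 [ 0.6671 -0.2695  0.087 ]
 [ 0.5027 -0.2332  0.057 ]
 [ 0.5485 -0.0138  0.057 ]]
sides [0.22441604 0.17098948 0.22414345 0.17313988]
yaw -0.21078647232076198 -0.2161220690937354
C [ 0.60835107 -0.14170942  0.072     ] -0.21308261308055804
btn [ 0.57713726 -0.13495577  0.07872272] pv [ 0.59326327 -0.06682514  0.07083804] tipoff [ 0.57851041 -0.0636331   0.10130382] tipon [ 0.59724143 -0.06768588  0.10459353]
meas btn (array([ 0.58033852, -0.13768438,  0.07474597]), np.float64(0.0008538916548619393)) tip (array([ 0.58263721, -0.06506158,  0.09661831]), np.float64(0.0002943158698238897)) bush (array([ 0.59663059, -0.06733173,  0.06804482]), np.float64(0.0012008098883187802)) shut (array([ 0.55853627, -0.19968322,  0.08473038]), np.float64(0.0005216674980224285))
R x [ 0.96329445 -0.20842535  0.16918235] y [0.2114738  0.97738367 0.        ] z [-0.16535606  0.03577763  0.98558477]
```

Call:
{"op": "send_rows", "data": {
  "increments": [
    {"gripper": 1,"linear": [0.04,0.06,0],"delta_rot": [0,0,-0.1]},
    {"gripper": 1,"linear": [0.317,0.47,0],"delta_rot": [0,0,-0.625]},
    {"gripper": 1,"linear": [0.317,0.47,0],"delta_rot": [0,0,-0.625]},
    {"gripper": 1,"linear": [0.317,0.47,0],"delta_rot": [0,0,-0.625]},
    {"gripper": 1,"linear": [0.317,0.47,0],"delta_rot": [0,0,-0.625]},
    {"gripper": 1,"linear": [0.317,0.47,0],"delta_rot": [0,0,-0.625]},
    {"gripper": 1,"linear": [0.317,0.47,0],"delta_rot": [0,0,-0.625]},
    {"gripper": 1,"linear": [0.317,0.47,0],"delta_rot": [0,0,-0.625]}
  ],
  "newtons": 30
}}

```text
clock: 0.9
position: [0.4492, -0.2014, 0.2312]
ee_rot: [0.0, 0.994, -0.107, -0.0]
contact_force: [1.5, -0.9, -0.1]
width: -0.0001
gripper_force: 0.0
```

Call:
{"op": "send_rows", "data": {
  "increments": [
    {"gripper": 1,"linear": [0.07,0.11,0],"delta_rot": [0,0,0]},
    {"gripper": 1,"linear": [0.07,0.11,0],"delta_rot": [0,0,0]},
    {"gripper": 1,"linear": [0.07,0.11,-0.03],"delta_rot": [0,0,0]},
    {"gripper": 1,"linear": [0.07,0.11,-0.07],"delta_rot": [0,0,0]},
    {"gripper": 1,"linear": [0.07,0.11,-0.07],"delta_rot": [0,0,0]},
    {"gripper": 1,"linear": [0.07,0.11,-0.07],"delta_rot": [0,0,0]}
  ]
}}

```text
clock: 1.5
position: [0.5181, -0.0933, 0.1611]
ee_rot: [-0.0, 0.994, -0.106, -0.001]
contact_force: [0.1, -0.3, 0.5]
width: -0.0004
gripper_force: 0.0
```

Call:
{"op": "send_rows", "data": {
  "increments": [
    {"gripper": 1,"linear": [0.027,0.036,0],"delta_rot": [0,0,0]},
    {"gripper": 1,"linear": [0.027,0.036,-0.03],"delta_rot": [0,0,0]},
    {"gripper": 1,"linear": [0.027,0.036,-0.06],"delta_rot": [0,0,0]},
    {"gripper": 1,"linear": [0.027,0.036,-0.07],"delta_rot": [0,0,0]},
    {"gripper": 1,"linear": [0.027,0.036,-0.07],"delta_rot": [0,0,0]},
    {"gripper": 1,"linear": [0.027,0.036,-0.07],"delta_rot": [0,0,0]}
  ]
}}

```text
clock: 2.1
position: [0.5469, -0.0583, 0.0932]
ee_rot: [0.0, 0.994, -0.107, 0.002]
contact_force: [-0.1, -0.5, 0.0]
width: 0.0001
gripper_force: 0.0
```

```bash
python3 - <<'E'
from h import *
t=grab("top","pics/t1.png"); s=grab("side","pics/s1.png"); print(get_state()["position"],get_state()["contact_force"])
a=cv2.resize(t["pixels"][170:250,345:415],None,fx=5,fy=5,interpolation=cv2.INTER_CUBIC)
b=cv2.resize(s["pixels"][120:215,310:385],None,fx=5,fy=5,interpolation=cv2.INTER_CUBIC)
h=475; a=cv2.copyMakeBorder(a,0,h-a.shape[0],0,0,0)
cv2.imwrite("pics/c1.png",np.hstack([a,b]))
E
```

```text
[ 0.54696086 -0.05805541  0.09327127] [ 0.04324455 -0.14439491 -0.71785993]
```

View pics/c1.png

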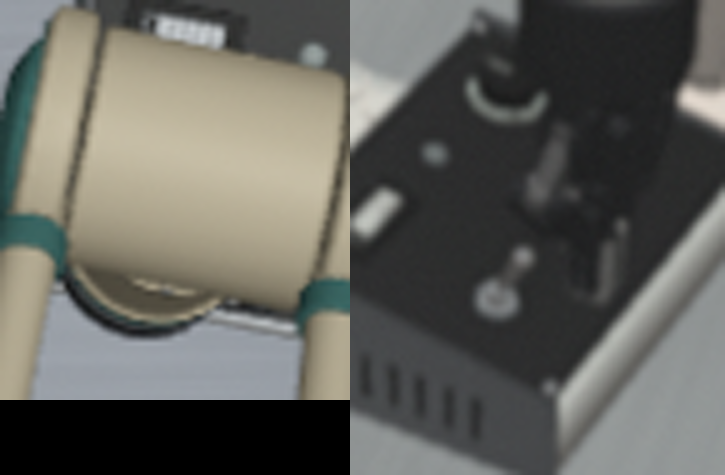

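The finger stands in front of the power toggle and in line with it (finger end at (600,290), toggle tip at (523,257) in the right half). Next I push up the slope.

Call:
{"op": "send_rows", "data": {
  "increments": [
    {"gripper": 1,"linear": [0.006,-0.001,-0.004],"delta_rot": [0,0,0]},
    {"gripper": 1,"linear": [0.012,-0.003,-0.004],"delta_rot": [0,0,0]},
    {"gripper": 1,"linear": [0.016,-0.004,-0.004],"delta_rot": [0,0,0]},
    {"gripper": 1,"linear": [0.02,-0.005,-0.004],"delta_rot": [0,0,0]},
    {"gripper": 1,"linear": [0.023,-0.005,-0.004],"delta_rot": [0,0,0]},
    {"gripper": 1,"linear": [0.025,-0.006,-0.004],"delta_rot": [0,0,0]}
  ]
}}

```text
clock: 2.8
position: [0.567, -0.0625, 0.087]
ee_rot: [-0.0, 0.994, -0.106, -0.004]
contact_force: [-9.2, 2.8, 7.5]
width: 0.0002
gripper_force: 5.0
```

```bash
python3 - <<'E'
from h import *
s=grab("side","pics/s2.png"); st=get_state();print(st["position"],st["contact_force"],st["moment"],proj(s,[st["position"]]))
b=cv2.resize(s["pixels"][140:205,320:385],None,fx=9,fy=9,interpolation=cv2.INTER_CUBIC)
cv2.imwrite("pics/c2.png",np.clip(b.astype(float)*1.8,0,255).astype(np.uint8))
E
```

```text
[ 0.56692813 -0.06240593  0.08688249] [-6.8892639  0.8259634  3.8749386] [0.24478309 1.0928143  0.01431139] [[350.4169349  176.50541745]]
```

View pics/c2.png

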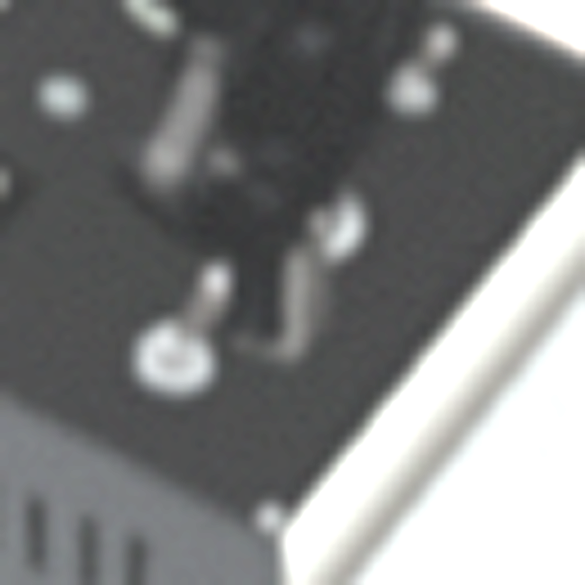

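The finger is against the toggle (tip at (215,280)), which has started to lean back. Nothing else is touched, so I keep pushing.

Call:
{"op": "send_rows", "data": {
  "increments": [
    {"gripper": 1,"linear": [0.003,-0.001,0.001],"delta_rot": [0,0,0]},
    {"gripper": 1,"linear": [0.006,-0.001,0.002],"delta_rot": [0,0,0]},
    {"gripper": 1,"linear": [0.008,-0.002,0.002],"delta_rot": [0,0,0]},
    {"gripper": 1,"linear": [0.01,-0.002,0.002],"delta_rot": [0,0,0]}
  ]
}}

```text
clock: 3.25
position: [0.5816, -0.0655, 0.0894]
ee_rot: [0.0, 0.994, -0.106, 0.001]
contact_force: [0.6, 0.5, -0.7]
width: 0.0001
gripper_force: 0.0
```

```bash
python3 - <<'E'
from h import *
s=grab("side","pics/s3.png"); st=get_state();print(st["position"],st["contact_force"])
b=cv2.resize(s["pixels"][140:205,320:385],None,fx=9,fy=9,interpolation=cv2.INTER_CUBIC)
cv2.imwrite("pics/c3.png",np.clip(b.astype(float)*1.8,0,255).astype(np.uint8))
E
```

```text
[ 0.58193106 -0.06552246  0.0894272 ] [0.32183982 0.35793765 0.45798726]
```

View pics/c3.png

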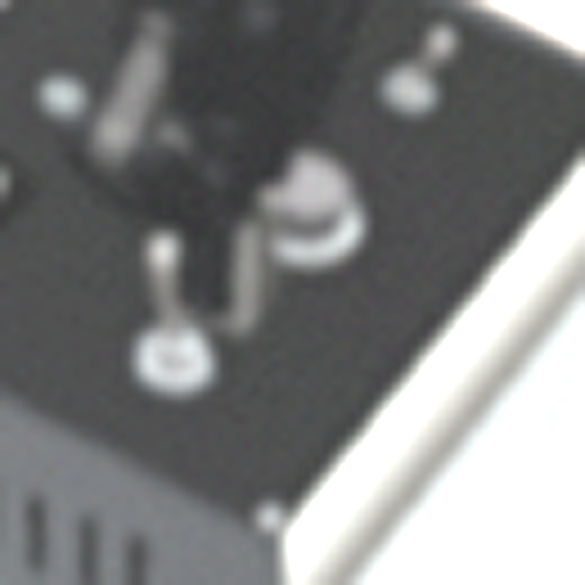

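The power toggle has snapped over: its tip is at (160,250), leaning back beyond the bushing at (175,358), which has not moved. I back off, lift and go over the button.

Call:
{"op": "send_rows", "data": {
  "increments": [
    {"gripper": 1,"linear": [-0.025,0.005,0],"delta_rot": [0,0,0]},
    {"gripper": 1,"linear": [-0.025,0.005,0.045],"delta_rot": [0,0,0]},
    {"gripper": 1,"linear": [-0.02,-0.03,0.045],"delta_rot": [0,0,0]},
    {"gripper": 1,"linear": [-0.003,-0.071,0.045],"delta_rot": [0,0,0]},
    {"gripper": 1,"linear": [-0.003,-0.071,0.02],"delta_rot": [0,0,0]},
    {"gripper": 1,"linear": [-0.003,-0.071,0.005],"delta_rot": [0,0,0]},
    {"gripper": 1,"linear": [-0.003,-0.071,0],"delta_rot": [0,0,0]},
    {"gripper": 1,"linear": [-0.003,-0.071,0],"delta_rot": [0,0,0]}
  ]
}}

```text
clock: 4.1
position: [0.5773, -0.1362, 0.0886]
ee_rot: [-0.0, 0.994, -0.106, -0.001]
contact_force: [-0.9, -0.8, 0.9]
width: 0.0
gripper_force: 0.0
```

```bash
python3 - <<'E'
from h import *
s=grab("side","pics/s4.png"); st=get_state();print(st["position"],st["contact_force"])
b=cv2.resize(s["pixels"][140:205,320:385],None,fx=9,fy=9,interpolation=cv2.INTER_CUBIC)
cv2.imwrite("pics/c4.png",np.clip(b.astype(float)*1.8,0,255).astype(np.uint8))
E
```

```text
[ 0.57787796 -0.13621401  0.0893937 ] [-0.37046153  0.24455813 -0.35476732]
```

View pics/c4.png

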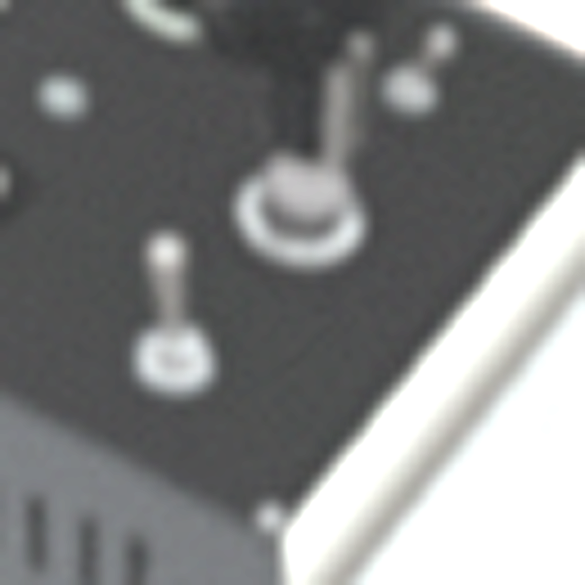

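The power toggle rests at on, and the fingertip stands right above the button (button at (305,195)). I press.

Call:
{"op": "send_rows", "data": {
  "increments": [
    {"gripper": 1,"linear": [0,0,-0.006],"delta_rot": [0,0,0]},
    {"gripper": 1,"linear": [0,0,-0.01],"delta_rot": [0,0,0]},
    {"gripper": 1,"linear": [0,0,-0.012],"delta_rot": [0,0,0]},
    {"gripper": 1,"linear": [0,0,-0.012],"delta_rot": [0,0,0]}
  ]
}}

```text
clock: 4.55
position: [0.5782, -0.1363, 0.0778]
ee_rot: [0.0, 0.994, -0.106, 0.001]
contact_force: [-0.0, 0.6, 2.5]
width: -0.0002
gripper_force: 1.2
```

Call:
{"op": "send_rows", "data": {
  "increments": [
    {"gripper": 1,"linear": [0,0,-0.002],"delta_rot": [0,0,0]},
    {"gripper": 1,"linear": [0,0,-0.004],"delta_rot": [0,0,0]},
    {"gripper": 1,"linear": [0,0,-0.005],"delta_rot": [0,0,0]},
    {"gripper": 1,"linear": [0,0,-0.005],"delta_rot": [0,0,0]}
  ]
}}

```text
clock: 4.95
position: [0.5789, -0.1364, 0.0737]
ee_rot: [0.0, 0.994, -0.106, 0.002]
contact_force: [1.0, 1.3, 8.0]
width: 0.0001
gripper_force: 4.1
```

Call:
{"op": "send_rows", "data": {
  "increments": [
    {"gripper": 1,"linear": [0,0,-0.001],"delta_rot": [0,0,0]},
    {"gripper": 1,"linear": [0,0,-0.001],"delta_rot": [0,0,0]},
    {"gripper": 1,"linear": [0,0,-0.001],"delta_rot": [0,0,0]},
    {"gripper": 1,"linear": [0,0,-0.001],"delta_rot": [0,0,0]},
    {"gripper": 1,"linear": [0,0,-0.001],"delta_rot": [0,0,0]},
    {"gripper": 1,"linear": [0,0,-0.001],"delta_rot": [0,0,0]},
    {"gripper": 1,"linear": [0,0,-0.001],"delta_rot": [0,0,0]},
    {"gripper": 1,"linear": [0,0,-0.001],"delta_rot": [0,0,0]}
  ]
}}

```text
clock: 5.75
position: [0.5789, -0.1365, 0.0736]
ee_rot: [0.0, 0.994, -0.106, 0.002]
contact_force: [-0.4, 1.6, 12.4]
width: -0.0
gripper_force: 6.3
```

Call:
{"op": "send_rows", "data": {
  "increments": [
    {"gripper": 1,"linear": [0,0,-0.001],"delta_rot": [0,0,0]},
    {"gripper": 1,"linear": [0,0,0],"delta_rot": [0,0,0]}
  ]
}}

```text
clock: 5.95
position: [0.5789, -0.1364, 0.0738]
ee_rot: [0.0, 0.994, -0.106, 0.002]
contact_force: [-0.2, 2.0, 8.8]
width: -0.0003
gripper_force: 4.2
```

The finger met a hard stop at z = 0.0737 with about 12 N, so the button was fully in for over a second. I release and lift away.

Call:
{"op": "send_rows", "data": {
  "increments": [
    {"gripper": 1,"linear": [0,0,0.01],"delta_rot": [0,0,0]},
    {"gripper": 1,"linear": [0,0,0.05],"delta_rot": [0,0,0]},
    {"gripper": 1,"linear": [0,0,0.1],"delta_rot": [0,0,0]},
    {"gripper": 1,"linear": [-0.05,0,0.13],"delta_rot": [0,0,0]},
    {"gripper": 1,"linear": [-0.1,0,0.13],"delta_rot": [0,0,0]},
    {"gripper": 1,"linear": [-0.15,0,0.13],"delta_rot": [0,0,0]},
    {"gripper": 1,"linear": [-0.2,0,0.13],"delta_rot": [0,0,0]},
    {"gripper": 1,"linear": [-0.2,0,0.13],"delta_rot": [0,0,0]}
  ]
}}

```text
clock: 6.75
position: [0.3706, -0.1342, 0.2003]
ee_rot: [-0.001, 0.994, -0.107, -0.004]
contact_force: [0.2, 0.0, -0.3]
width: 0.0005
gripper_force: 0.0
```

```bash
python3 - <<'E'
from h import *
s=grab("side","pics/s5.png"); st=get_state();print(st["position"],st["contact_force"])
b=cv2.resize(s["pixels"][110:225,270:415],None,fx=5,fy=5,interpolation=cv2.INTER_CUBIC)
cv2.imwrite("pics/c5.png",np.clip(b.astype(float)*1.5,0,255).astype(np.uint8))
E
```

```text
[ 0.37285792 -0.13507915  0.2008288 ] [-0.30586266 -0.11563505  0.33964735]
```

View pics/c5.png

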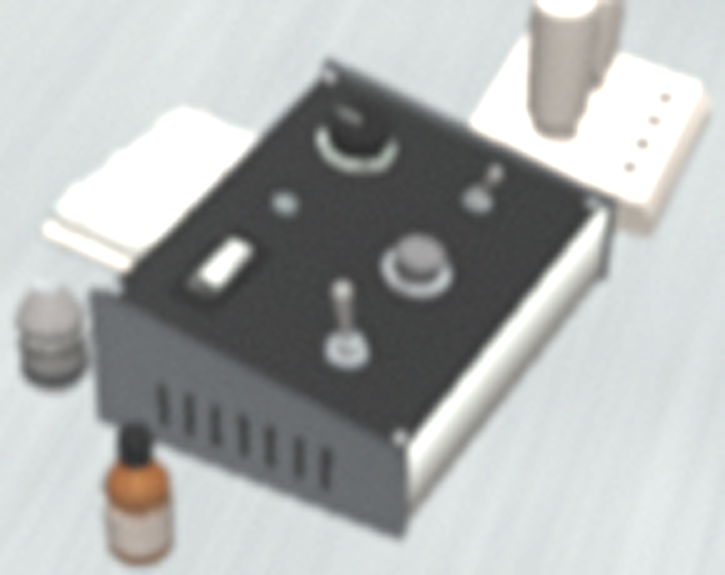

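The power toggle is on (tip at (343,290) above the bushing at (347,350)), the button is out (418,255), the shutter is off (495,172), and everything stands where it was. I hand it in.

```bash
python3 -c "from rig import sign_off; print(sign_off())"
```

```text
the job is handed in; nothing more can be done
None
```

The power toggle snapped to on, the ignition button was held fully in for about a second and came back out, the shutter stayed off, nothing was visibly moved, and the job is handed in (no verdict was returned).

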